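Count along the divider rack and push the photocell module into the third gap

TASK

Find the photocell module's place in the divider rack by counting gaps, full or empty, from the end nearest the cast iron crank sorter: with a fingertip, touch the steel rail on top over the first gap, then the second, then the third. Then push the photocell module along the table, nose first, into that third gap until it stops against the back plate. Push only, never lift it, leave everything else where it is, and finish with the robot clear.

Things in the scene. Friction and masses are not known exactly. Their poses are not given: they have to be found in the camera images.
- rack: Grey steel divider rack fixed to the table, 340 mm wide (y), 66 mm deep: six gaps side by side, open in front (to the robot) and above, a steel rail across the top front. Origin on the table under the middle of the rail's front face; +x runs into the gaps, +y to the robot's left, yaw within 0.15 rad. Gap centres at y = 125, 75, 25, -25, -75, -125 mm; each mouth 44 mm wide, dividers 4 mm thick, from x = 0.
- rack_stop (a point): Middle of the back plate's front face, 62 mm behind the rail's front face, 20 mm up. Fully home, the module's nose touches this plate: its origin is then at x = 27 mm in the rack's frame and its tail stands 8 mm out in front of the rail, so a vertical finger pushes it home without reaching under the rail. The table is the floor of the gaps.
- rail_a: The stretch of rail over the first gap from the rack's left (+y) end: 30 mm long, 14 mm deep, rigid, a blank card on its front. Origin at the centre of its flat top, 48 mm above the table, 7 mm behind the rail's front face; axes as the rack's. Rail underside 40 mm up: the module passes below. The 20 mm of flush rail over each divider belong to no gap.
- rail_b: The stretch of rail over the second gap from the rack's left (+y) end: 30 mm long, 14 mm deep, rigid, a blank card on its front. Origin at the centre of its flat top, 48 mm above the table, 7 mm behind the rail's front face; axes as the rack's. Rail underside 40 mm up: the module passes below. The 20 mm of flush rail over each divider belong to no gap.
- rail_c: The stretch of rail over the third gap from the rack's left (+y) end: 30 mm long, 14 mm deep, rigid, a blank card on its front. Origin at the centre of its flat top, 48 mm above the table, 7 mm behind the rail's front face; axes as the rack's. Rail underside 40 mm up: the module passes below. The 20 mm of flush rail over each divider belong to no gap.
- rail_d: The stretch of rail over the fourth gap from the rack's left (+y) end: 30 mm long, 14 mm deep, rigid, a blank card on its front. Origin at the centre of its flat top, 48 mm above the table, 7 mm behind the rail's front face; axes as the rack's. Rail underside 40 mm up: the module passes below. The 20 mm of flush rail over each divider belong to no gap.
- rail_e: The stretch of rail over the fifth gap from the rack's left (+y) end: 30 mm long, 14 mm deep, rigid, a blank card on its front. Origin at the centre of its flat top, 48 mm above the table, 7 mm behind the rail's front face; axes as the rack's. Rail underside 40 mm up: the module passes below. The 20 mm of flush rail over each divider belong to no gap.
- rail_f: The stretch of rail over the sixth gap from the rack's left (+y) end: 30 mm long, 14 mm deep, rigid, a blank card on its front. Origin at the centre of its flat top, 48 mm above the table, 7 mm behind the rail's front face; axes as the rack's. Rail underside 40 mm up: the module passes below. The 20 mm of flush rail over each divider belong to no gap.
- sorter_shaft (a point): Dark cast iron crank-driven parts sorter, about 350 mm long with its handle (x), 170 mm wide, 260 mm high: drum on two A-frames, hopper, flywheel, turning handle facing the robot. This point: where the crank shaft leaves the frame, 150 mm up. The sorter stands beyond the rack's left or right end; a grey power supply stands at the other. On the rack's +y side: count rail_a, rail_b, rail_c. On the -y side: rail_f, rail_e, rail_d.
- photocell: The part to push: loose black block 70 mm long (x, nose at +x), 36 wide, 24 high, 0.10 to 0.21 kg, a grey glass dome in an aluminium ring on top (36 mm in all), three brass screws near its tail. Origin at the centre of its underside. It starts flat on the table 70 to 100 mm in front of the rail, anywhere along the rack (y within 120 mm), nose to the rack within 0.3 rad.
- photocell_nose (a point): The middle of the photocell module's nose face (the end face away from the brass screws), 35 mm from its origin along its +x, 12 mm up.
- switch_module: Bystander: loose module of the same 70 x 36 x 24 mm housing with a toggle switch on top (38 mm high), already home in the second gap from one end of the rack. Origin at the centre of its underside.
- relay_module: Bystander: loose module of the same 70 x 36 x 24 mm housing with a clear-covered relay on top (37 mm high), already home in the second gap from the other end. Origin at the centre of its underside.
- motor_housing: Bystander: loose dented aluminium motor housing, upright, 52 mm diameter, 70 mm high, in front of the rack's left end. Origin at the centre of its underside.
- dial_knob: Bystander: loose brown bakelite dial knob, 44 mm diameter, 21 mm high, in front of the rack's right end. Origin at the centre of its underside.
- bumper: Bystander: loose red plastic bumper bar on a steel strip, 22 x 86 x 26 mm (x, y, z), on the robot's side of the photocell module's area, towards the right. Origin at the centre of its underside.
- castor_wheel: Bystander: loose black rubber wheel lying flat, 42 mm diameter, 19 mm high, on the robot's side of the module's area, towards the left. Origin at the centre of its underside.
- screwdriver: Bystander: loose screwdriver, 170 mm long, lying behind the rack, on the left. Origin under the middle of its length, on the table, its length along its x.
- screw_jar: Bystander: loose clear jar of screws with a steel cap, 48 mm diameter, 60 mm high, behind the rack, on the right. Origin at the centre of its underside.

How it is judged:
By the outcome, as a careful person would: the job done as asked, in the order asked, and still so for the second after the job is handed in, with the robot touching nothing.
It also fails if it takes over 70 s, if anything falls off the work surface, if the arm or the gripper's body presses on something with over 40 N, if the wrist force passes 120 N, or if a joint passes its speed limit or range.

ROBOT

A 6-joint arm with a two-finger parallel gripper is mounted at the origin on the work surface. World frame = base frame: x ahead of the robot, y to its left, z up, the work surface at z = 0. Lengths are in m, angles in rad, forces in N, time in s.
With the tool pointing down it reaches from about 0.25 to 0.8 m from the base axis. Payload 8.5 kg.
Tool frame: the origin (TCP) lies at the very end of the fingers, on their centre line; the grasp point (between the pads) lies 19 mm behind it; z points along the fingers, y is the direction in which the jaws open and shut (so a half turn about z gives the same grasp; the last joint's range is limited). The gripper opens to 85 mm and grips with 20 to 120 N. Pads are 22 mm wide; open, the fingers measure 114 mm over their backs; the gripper's body (76 mm by 85 mm) begins 54 mm behind the grasp point. The pads swing forward as they close: fully open they stand 13 mm farther back than shut.
Start: joints at [1.323, 0.238, -0.013, 1.319, 0, 1.571], TCP at [0.129, 0.509, 0.231] pointing down, gripper open.
Joint ranges: [-2.66, 2.66], [-1.03, 1.9], [-1.14, 1.46], [-1.82, 2.27], [-1.45, 1.34], [-3.14, 3.14]. Speed limits (rad/s): [2.22, 2.22, 2.79, 3.14, 3.14, 3.14].

INTERFACE

Orientations are given as a unit quaternion [w, x, y, z].
In Python, from plant import observe, capture, camera_model, job_done gives the robot as it stands. The module is installed in compiled form; this text tells all that it offers.
- The arm moves only by the tool servo_tool, never from a script. Its argument "rows" is a list of rows, each a list of 3 entries, a list of its own where there are three numbers: the shift along the tool's x, y, z scaled (see below), then the turn about the tool's z scaled (see below), then the closure, from -1 (fully open) to 1 (shut), so that 0 is half open. In form: [[[x, y, z], turn, jaw], ...]. A call has 1 to 8 rows; each row shifts and turns the commanded pose from where the row before left it, along the tool's axes as they then stand; what a row does not reach is not made up. The controller multiplies each number of a shift by 2.5 cm and each number of a turn by 6 degrees. A row lasts 1/12 s, in which the tool goes at most 41.7 mm and 7.16 degrees, less where a joint would pass 70% of its speed; a pose out of reach is approached as far as the arm can. A call with a number of a shift or a turn outside -1 to 1 is refused whole. A call with a gripper value outside its range is refused whole. The fingers move at their own pace and stop on an object; "grip_force" is the grip in N (left out, the last holds). Time passes only in rows, so rows that do not move let the fingers close. It gives the time, the measured TCP pose, the force and the opening at its end, in the units of the state.
- observe(): the state, without advancing time (a new reading comes with each control period).
- capture(name): name is "scene" or "top"; returns the picture (480x640x3 uint8, red, green, blue); there is no depth.
- camera_model(name): a dict with "fx", "fy", "cx", "cy" (pixels), "distortion" ([k1, k2, p1, p2, k3] as OpenCV has them; the pictures are not rectified), "eye" and "rotation" of the camera in the world. Camera axes: x right, y down, z forward; pixel columns grow to the right and rows downward; lengths in m; the calibration is good to about 2 mm. A picture is of the moment at which its call begins. camera_model takes no time and is no camera call.
- job_done(): hands the job in, once; it reports no verdict.
The state is a dict: "t": time; "q": joint angles; "joint_vel": joint speeds; "effort": joint torques, N m; "eef_pos": TCP position; "tool_rot": TCP orientation; "force": force on the tool from outside, world axes, zero at the start; "ft_torque": the same for the moment, N m; "opening": finger opening in m.
Only numpy, scipy, OpenCV 4.12 (cv2) and the standard library are available. Lean on these libraries where they do the work, as an engineer would, in place of code of your own. Each camera call takes 0.05 s, during which the arm holds its last target. There are 200 camera calls.

## Working session

There is one attempt and no reset: what is moved stays moved. The work goes in short steps, Python scripts to look and compute and a tool call to move; the robot and the scene stay as the last step left them, time stands still between calls to the robot, and variables do not carry over. Pictures are saved under pics/ and viewed, about 8 in all and at most 12, crops included, and the job is handed in when it is done.

Besides the shell and the picture viewer there is one more tool, called by a JSON object that holds its "op" and its "data". servo_tool: Moves the arm, as the interface text tells. Shifts and turns lie within -1 to 1; 1 stands for 2.5 cm of shift or 6 degrees of turn. Its arguments: {"type":"object","properties":{"rows":{"type":"array"},"grip_force":{"type":"number"}},"required":["rows"]}

```bash
mkdir -p pics
python3 - <<'E'
from plant import *
import cv2
for n in("scene","top"):
    cv2.imwrite(f"pics/{n}0.png",capture(n)[:,:,::-1]); m=camera_model(n); print(n,{k:(v if not hasattr(v,'tolist') else v.tolist()) for k,v in m.items()})
print(observe())
E
```

```text
scene {'fx': 522.4164290087904, 'fy': 522.4164290087904, 'cx': 320.6254379555892, 'cy': 240.49518021437882, 'distortion': [-0.1151208932432242, 0.0, 0.0, 0.0, 0.0], 'eye': [1.232453281058757, 0.18361554499218966, 1.1189939901863177], 'rotation': [-0.1818123228550889, 0.5812812717394615, 0.758654585098805, -0.23129976846411093]}
top {'fx': 610.3949670024081, 'fy': 610.3949670024081, 'cx': 323.44714691350725, 'cy': 241.30920482816188, 'distortion': [-0.0136400813267443, 0.0, 0.0, 0.0, 0.0], 'eye': [0.48034276267593573, -0.006392846997200737, 1.5739066615845756], 'rotation': [0.022762335096645187, -0.7064447063779322, 0.707004760461311, -0.02370699509827313]}
{'t': 0.1, 'q': array([ 1.32303948e+00,  2.38732246e-01, -1.41430748e-02,  1.31919133e+00,
        3.33935754e-06,  1.57079507e+00]), 'joint_vel': array([-0.00058101, -0.00072858,  0.00327276, -0.00068285, -0.00116457,
       -0.00092189]), 'effort': array([ 1.36726772e-03, -5.39724684e+01,  3.46998847e+01,  1.34958472e-02,
        1.68382885e-04, -8.70200722e-06]), 'eef_pos': array([0.12865744, 0.50862431, 0.23074636]), 'tool_rot': array([-8.01389293e-05,  1.23561186e-01,  9.92336752e-01, -6.30087277e-04]), 'force': array([-0.52005376, -0.25088951,  0.42632024]), 'ft_torque': array([ 0.01465352, -0.04711232, -0.00612948]), 'opening': 0.08534616865481182}
```

View pics/scene0.png

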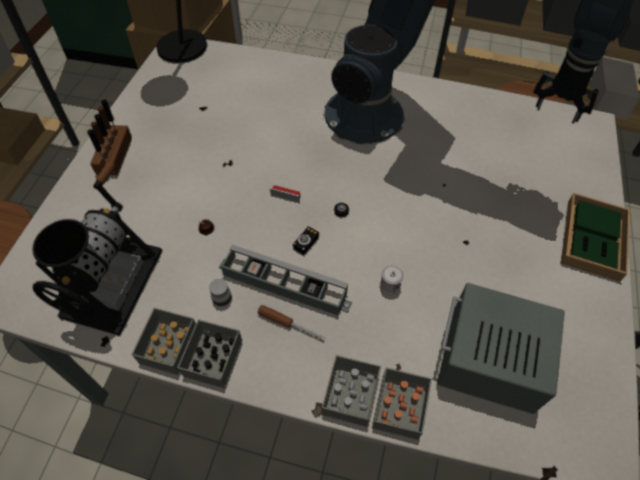

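View pics/top0.png

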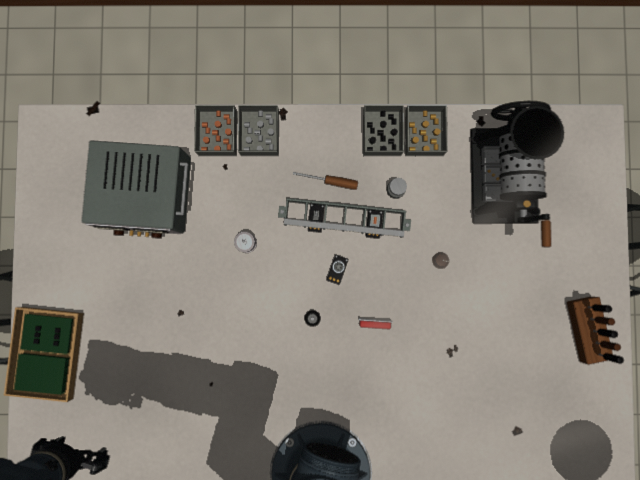

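The scene view and the top view agree. The sorter (top pixel ~(515,165)) is at the rack's -y (right) end, and the PSU (135,185) is at the left. So I count rail_f, rail_e, rail_d. The rack spans ~(280–408, 200–235) in the top view, and the module is at (337,268) with its screws toward the robot. Next I'll measure on an enlarged crop.

```bash
cat > h.py <<'E'
import numpy as np, cv2
from plant import *
from scipy.spatial.transform import Rotation as R
def cam(n):
    m=camera_model(n); r=np.array(m["rotation"],float)
    K=np.array([[m["fx"],0,m["cx"]],[0,m["fy"],m["cy"]],[0,0,1]])
    Rm=R.from_quat(r[[1,2,3,0]]).as_matrix() if r.size==4 else r
    return K,np.array(m["distortion"]),np.array(m["eye"]),Rm
def cast(n,px,z):
    K,d,e,Rm=cam(n)
    u=cv2.undistortPoints(np.array(px,float).reshape(-1,1,2),K,d).reshape(-1,2)
    v=np.c_[u,np.ones(len(u))]@Rm.T
    return e+v*((z-e[2])/v[:,2])[:,None]
def proj(n,P):
    K,d,e,Rm=cam(n)
    return cv2.projectPoints(np.array(P,float).reshape(-1,1,3),cv2.Rodrigues(Rm.T)[0],-Rm.T@e,K,d)[0].reshape(-1,2)
E
python3 - <<'E'
from h import *
t=cv2.imread("pics/top0.png"); s=cv2.imread("pics/scene0.png")
a=cv2.resize(t[190:290,270:430],None,fx=5,fy=5,interpolation=cv2.INTER_CUBIC)
cv2.imwrite("pics/crop_t.png",np.clip(a*1.3,0,255).astype(np.uint8))
b=cv2.resize(s[220:320,210:370],None,fx=5,fy=5,interpolation=cv2.INTER_CUBIC)
cv2.imwrite("pics/crop_s.png",np.clip(b*1.5,0,255).astype(np.uint8))
print(cast("top",[[337,268],[345,228]],0.03), proj("top",[[.129,.509,.23]]),proj("scene",[[.129,.509,.23]]))
E
```

```text
[[ 0.5143301  -0.04270031  0.03      ]
 [ 0.61578801 -0.0632426   0.03      ]] [[ 84.80415836 444.1147343 ]] [[553.19258527 118.97525356]]
```

View pics/crop_t.png

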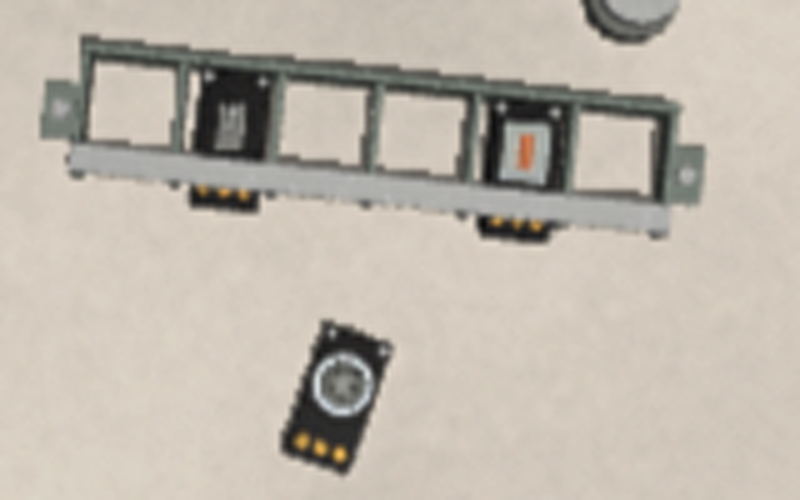

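View pics/crop_s.png

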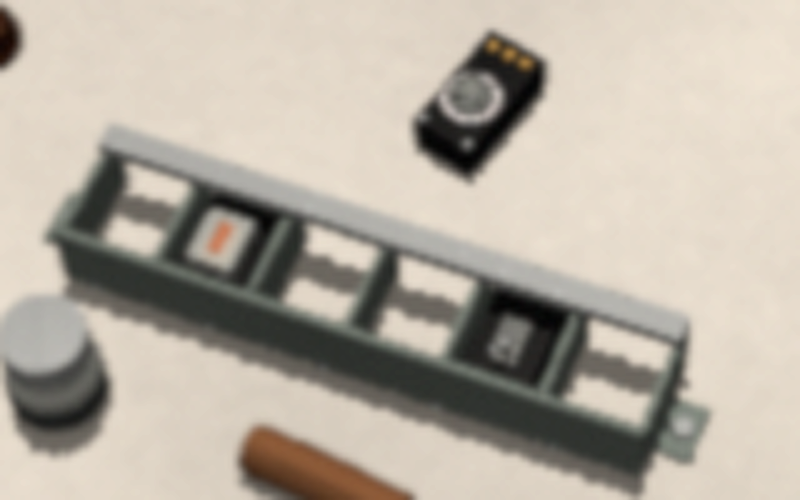

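The top crop shows the rail as a light strip from crop px (70,157) to (668,220). Gaps 2 from each end are full, and the third from the sorter (right) end, around crop x≈425, is empty. The photocell's body corners are at crop (325,320), (392,345), (350,470), (282,450). Next I'll fit these with masks.

```bash
cat > meas.py <<'E'
from h import *
def modpose(img,lo=None):
    # top picture, RGB; photocell: dark blob in front of rack -> outline of housing on z=.024
    S=4;x0,y0,w,h=300,225,90,75
    c=cv2.resize(img[y0:y0+h,x0:x0+w],None,fx=S,fy=S,interpolation=cv2.INTER_CUBIC)
    g=cv2.cvtColor(c,cv2.COLOR_RGB2GRAY)
    m=(g<90).astype(np.uint8)
    cs=cv2.findContours(m,cv2.RETR_EXTERNAL,cv2.CHAIN_APPROX_NONE)[0]
    k=max(cs,key=cv2.contourArea)
    box=cv2.boxPoints(cv2.minAreaRect(k)); px=(box+.5)/S-.5+[x0,y0]
    return px,cast("top",px,.024)[:,:2]
def rail(img):
    S=4;x0,y0,w,h=275,195,145,50
    c=cv2.resize(img[y0:y0+h,x0:x0+w],None,fx=S,fy=S,interpolation=cv2.INTER_CUBIC)
    hsv=cv2.cvtColor(c,cv2.COLOR_RGB2HSV)
    m=((hsv[...,1]<18)&(hsv[...,2]>110)).astype(np.uint8)
    m=cv2.morphologyEx(m,cv2.MORPH_OPEN,np.ones((15,25),np.uint8))
    cs=cv2.findContours(m,cv2.RETR_EXTERNAL,cv2.CHAIN_APPROX_NONE)[0]
    k=max(cs,key=cv2.contourArea)
    box=cv2.boxPoints(cv2.minAreaRect(k)); px=(box+.5)/S-.5+[x0,y0]
    return px,cast("top",px,.048)[:,:2]
def axes(P):
    c=P.mean(0);e=[P[1]-P[0],P[2]-P[1]];e.sort(key=np.linalg.norm)
    s=[np.linalg.norm(v) for v in e]
    return c,s,e[1]/s[1]
E
python3 - <<'E'
from meas import *
img=cv2.imread("pics/top0.png")[:,:,::-1].copy()
for f in(rail,modpose):
    px,P=f(img);c,s,a=axes(P);print(f.__name__,px.round(1).tolist(),c.round(4),np.round(s,4),a.round(4))
E
```

```text
rail [[283.1, 223.8], [283.7, 218.2], [404.0, 230.8], [403.4, 236.3]] [ 0.6161 -0.059 ] [0.0142 0.3036] [-0.1051 -0.9945]
modpose [[324.8, 279.8], [334.1, 253.1], [348.5, 258.1], [339.2, 284.8]] [ 0.5121 -0.042 ] [0.0386 0.0717] [ 0.944 -0.33 ]
```

Checks pass. The rail measures 303.6 × 14.2 mm (expected 304 × 14), and the module 71.7 × 38.6 mm (70 × 36 plus a bit of visible side). Rack yaw is -0.105 and its origin is (0.609,-0.058). In the rack frame, the module is at x=-98, y=+6 mm, yaw -0.23. I'll turn the tool so that tool y = rack x, tool x = rack y, and close the jaws.

{"op": "servo_tool", "data": {"rows": [[[0,0,0],1,1],[[0,0,0],1,1],[[0,0,0],1,1],[[0,0,0],1,1],[[0,0,0],1,1],[[0,0,0],1,1],[[0,0,0],1,1],[[0,0,0],1,1]], "grip_force": 20}}

```text
t: 0.77
eef_pos: [0.1287, 0.5087, 0.2309]
tool_rot: [0.0, 0.519, 0.855, -0.0]
force: [0.4, 0.4, -1.4]
opening: 0.0002
```

{"op": "servo_tool", "data": {"rows": [[[0,0,0],1,1],[[0,0,0],1,1],[[0,0,0],1,1],[[0,0,0],1,1],[[0,0,0],1,1],[[0,0,0],0.63,1],[[0,0,0],0,1],[[0,0,0],0,1]]}}

```text
t: 1.43
eef_pos: [0.1287, 0.5088, 0.231]
tool_rot: [0.0, 0.742, 0.67, -0.0]
force: [-1.0, 0.1, 0.2]
opening: -0.0002
```

```bash
cat > rel.py <<'E'
from h import *
O=np.array([.6091,-.0583]);yaw=-.105
X=np.array([np.cos(yaw),np.sin(yaw)]);Y=np.array([-X[1],X[0]])
def rack(p): p=np.asarray(p)[:2]-O; return np.array([p@X,p@Y])
def show():
    o=observe();w=o["tool_rot"];Rm=R.from_quat(w[[1,2,3,0]]).as_matrix()
    print("t",round(o["t"],2),"pos",o["eef_pos"].round(4),"rack mm",(rack(o["eef_pos"])*1e3).round(1),"jaw ang rel rack deg",round(np.degrees(np.arctan2(Rm[1,1],Rm[0,1])-yaw),2),"F",o["force"].round(2),"open",round(o["opening"],4),"q",o["q"].round(2),"tilt",Rm[:2,2].round(3))
if __name__=="__main__": show()
E
python3 rel.py
```

```text
t 1.43 pos [0.1287 0.5088 0.231 ] rack mm [-537.2  513.6] jaw ang rel rack deg 0.17 F [-0.99  0.06  0.18] open -0.0002 q [ 1.32  0.24 -0.01  1.32 -0.    3.  ] tilt [-0.    -0.001]
```

{"op": "servo_tool", "data": {"rows": [[[-1,0.85,0],0,1],[[-1,0.85,0],0,1],[[-1,0.85,0],0,1],[[-1,0.85,0],0,1],[[-1,0.85,0],0,1],[[-1,0.85,0],0,1],[[-1,0.85,0],0,1],[[-1,0.85,0],0,1]]}}

```text
t: 2.1
eef_pos: [0.2775, 0.2909, 0.2313]
tool_rot: [0.0, 0.742, 0.67, 0.0]
force: [0.4, 0.5, -0.4]
opening: -0.0001
```

{"op": "servo_tool", "data": {"rows": [[[-1,0.85,0],0,1],[[-1,0.85,0],0,1],[[-1,0.85,0],0,1],[[-1,0.85,0],0,1],[[-1,0.85,0],0,1],[[-1,0.85,0],0,1],[[-1,0.85,0],0,1],[[-1,0.85,0],0,1]]}}

```text
t: 2.77
eef_pos: [0.4259, 0.0741, 0.2314]
tool_rot: [0.0, 0.742, 0.67, 0.0]
force: [-0.3, 1.2, 0.9]
opening: 0.0001
```

{"op": "servo_tool", "data": {"rows": [[[-1,0.85,0],0,1],[[-1,0.85,0],0,1],[[-1,0.85,0],0,1],[[-1,0.85,0],0,1],[[-1,0.85,0],0,1],[[-1,0.85,0],0,1],[[-1,0.85,0],0,1],[[-1,0.85,0],0,1]]}}

```text
t: 3.43
eef_pos: [0.5741, -0.1425, 0.2311]
tool_rot: [-0.0, 0.742, 0.67, -0.0]
force: [0.8, 0.5, 0.6]
opening: 0.0002
```

```bash
python3 rel.py
```

```text
t 3.43 pos [ 0.5741 -0.1425  0.2311] rack mm [-26.  -87.4] jaw ang rel rack deg 0.18 F [0.83 0.5  0.61] open 0.0002 q [-0.24  0.35  0.15  1.37 -0.    1.43] tilt [-0. -0.]
```

{"op": "servo_tool", "data": {"rows": [[[-0.8,0.7,0],0,1],[[-0.7,0.62,0],0,1],[[0,0,1],0,1],[[0,0,1],0,1],[[0,0,1],0,1],[[0,0,1],0,1],[[0,0,1],0,1],[[0,0,1],0,1]]}}

```text
t: 4.1
eef_pos: [0.6022, -0.1817, 0.08]
tool_rot: [-0.0, 0.742, 0.67, -0.0]
force: [0.8, -0.2, -0.7]
opening: 0.0001
```

{"op": "servo_tool", "data": {"rows": [[[0,0,0.4],0,1],[[0,0,0],0,1],[[0,0,0],0,1]]}}

```text
t: 4.35
eef_pos: [0.6024, -0.1817, 0.0716]
tool_rot: [-0.0, 0.743, 0.67, -0.0]
force: [0.2, -0.6, 0.9]
opening: -0.0
```

Run:
```python
from rel import *
show()
im={n:capture(n)[:,:,::-1] for n in("top","scene")}
o=observe()["eef_pos"]
a=cv2.resize(im["top"][190:290,290:420],None,fx=3,fy=3,interpolation=cv2.INTER_CUBIC)
b=cv2.resize(im["scene"][210:310,190:320],None,fx=3,fy=3,interpolation=cv2.INTER_CUBIC)
p=proj("scene",[o]);print(proj("top",[o]),p,(p-[190,210])*3)
cv2.imwrite("pics/touch.png",np.vstack([a,b]))
```

```text
t 4.35 pos [ 0.6024 -0.1817  0.0716] rack mm [   6.3 -123.4] jaw ang rel rack deg 0.1 F [ 0.17 -0.63  0.91] open -0.0 q [-0.29  0.5  -0.03  1.04 -0.    1.38] tilt [-0.001  0.   ]
[[393.766676   231.43709796]] [[238.62265493 243.35298165]] [[145.8679648  100.05894496]]
```

View pics/touch.png

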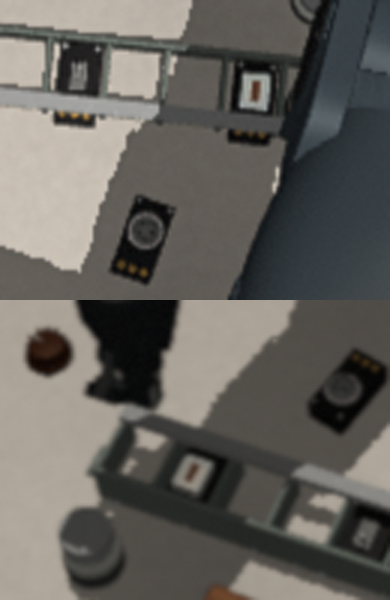

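The scene crop shows the shut fingertips (146,400) above the rail's sorter end, over gap f, clear of the knob and jar. Next I'll lower onto rail_f.

{"op": "servo_tool", "data": {"rows": [[[-0.06,0.02,0.5],0,1],[[0,0,0.2],0,1],[[0,0,0.08],0,1],[[0,0,0.08],0,1],[[0,0,0.04],0,1]]}}

```text
t: 4.87
eef_pos: [0.603, -0.1832, 0.0493]
tool_rot: [0.0, 0.743, 0.669, 0.0]
force: [-0.3, 0.4, -0.1]
opening: 0.0001
```

{"op": "servo_tool", "data": {"rows": [[[0,0,0.04],0,1],[[0,0,0.04],0,1]]}}

```text
t: 5.03
eef_pos: [0.6031, -0.1833, 0.048]
tool_rot: [0.001, 0.743, 0.669, 0.0]
force: [-5.0, 1.9, 19.0]
opening: 0.0001
```

Touched rail_f at z=0.048 with 19 N. Now rail_e.

{"op": "servo_tool", "data": {"rows": [[[0,0,0],0,1],[[0,0,-0.8],0,1],[[0,0,0],0,1],[[1,0,0],0,1],[[1,0,0],0,1],[[0,0,0],0,1],[[0,0,0.4],0,1],[[0,0,0.26],0,1]]}}

```text
t: 5.7
eef_pos: [0.6081, -0.1336, 0.0496]
tool_rot: [0.0, 0.743, 0.669, -0.0]
force: [-0.3, 0.0, -0.8]
opening: 0.0005
```

{"op": "servo_tool", "data": {"rows": [[[0,0,0.06],0,1],[[0,0,0.04],0,1]]}}

```text
t: 5.87
eef_pos: [0.6077, -0.1337, 0.048]
tool_rot: [-0.0, 0.743, 0.669, 0.0]
force: [-5.6, 4.8, 21.3]
opening: -0.0001
```

Touched rail_e at 21 N. Now rail_d.

{"op": "servo_tool", "data": {"rows": [[[0,0,0],0,1],[[0,0,-0.8],0,1],[[0,0,0],0,1],[[1,0,0],0,1],[[1,0,0],0,1],[[0,0,0],0,1],[[0,0,0.4],0,1],[[0,0,0.26],0,1]]}}

```text
t: 6.53
eef_pos: [0.6129, -0.0844, 0.0499]
tool_rot: [0.0, 0.743, 0.669, -0.0]
force: [0.2, -0.4, -0.8]
opening: -0.0
```

{"op": "servo_tool", "data": {"rows": [[[0,0,0.06],0,1],[[0,0,0.04],0,1]]}}

```text
t: 6.7
eef_pos: [0.6124, -0.0846, 0.048]
tool_rot: [-0.001, 0.743, 0.669, -0.0]
force: [-3.5, 1.9, 14.4]
opening: 0.0
```

Touched rail_d at 14 N, so the count f, e, d is done. Now I'll move to the module's left side. With the jaws ~20 mm apart, I'll push it sideways so it squares up with the rack and slides to y=-25.

{"op": "servo_tool", "data": {"rows": [[[0,0,0],0,1],[[0,0,-0.8],0,1],[[0,0,-0.8],0,1],[[0,0,-0.8],0,1],[[0.8,-0.8,0],0,0.53],[[0.8,-0.8,0],0,0.53],[[0.8,-0.8,0],0,0.53],[[0.8,-0.9,0],0,0.53]]}}

```text
t: 7.37
eef_pos: [0.5387, 0.004, 0.108]
tool_rot: [-0.0, 0.744, 0.669, -0.0]
force: [0.2, 0.1, -0.3]
opening: 0.0201
```

{"op": "servo_tool", "data": {"rows": [[[0,-0.9,0],0,0.53],[[0,0,0],0,0.53],[[0,0,0.8],0,0.53],[[0,0,0.8],0,0.53],[[0,0,0.8],0,0.53],[[0,0,0.6],0,0.53],[[0,0,0],0,0.53]]}}

```text
t: 7.95
eef_pos: [0.5152, 0.0057, 0.0306]
tool_rot: [-0.002, 0.743, 0.669, -0.002]
force: [-0.1, 0.3, 0.7]
opening: 0.0202
```

Run:
```python
from rel import *
show()
im={n:capture(n)[:,:,::-1] for n in("top","scene")}
a=cv2.resize(im["top"][210:310,270:400],None,fx=3,fy=3,interpolation=cv2.INTER_CUBIC)
b=cv2.resize(im["scene"][190:290,250:380],None,fx=3,fy=3,interpolation=cv2.INTER_CUBIC)
cv2.imwrite("pics/side.png",np.vstack([a,b]))
```

```text
t 7.95 pos [0.5152 0.0057 0.0306] rack mm [-100.1   53.8] jaw ang rel rack deg -0.04 F [-0.12  0.3   0.68] open 0.0202 q [ 0.01  0.38 -0.37  0.83 -0.    1.69] tilt [-0.005 -0.   ]
```

View pics/side.png

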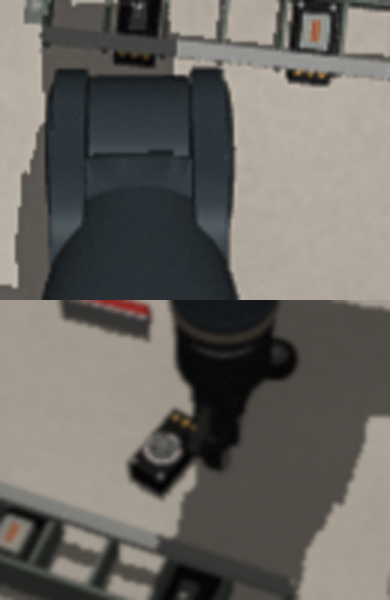

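The scene crop shows the fingers (205,430) beside the module's +y flank with a gap. Next I'll lower and push toward -y in small steps.

{"op": "servo_tool", "data": {"rows": [[[0,0,0.5],0,0.53],[[0,0,0.32],0,0.53],[[-0.15,0,0],0,0.53],[[-0.15,0,0],0,0.53],[[-0.15,0,0],0,0.53],[[-0.15,0,0],0,0.53],[[-0.15,0,0],0,0.53],[[-0.15,0,0],0,0.53]]}}

```text
t: 8.72
eef_pos: [0.5149, -0.0159, 0.0137]
tool_rot: [0.0, 0.743, 0.669, 0.0]
force: [0.3, 1.0, 0.3]
opening: 0.0201
```

{"op": "servo_tool", "data": {"rows": [[[-0.12,0,0],0,0.53],[[-0.12,0,0],0,0.53],[[-0.12,0,0],0,0.53],[[-0.12,0,0],0,0.53],[[-0.12,0,0],0,0.53]]}}

```text
t: 9.13
eef_pos: [0.5133, -0.0308, 0.0134]
tool_rot: [0.0, 0.743, 0.669, 0.0]
force: [0.2, 2.5, 2.0]
opening: 0.0201
```

Run:
```python
from rel import *
show()
im={n:capture(n)[:,:,::-1] for n in("top","scene")}
o=observe()["eef_pos"]
b=cv2.resize(im["scene"][190:290,250:380],None,fx=5,fy=5,interpolation=cv2.INTER_CUBIC)
cv2.imwrite("pics/push1.png",b)
```

```text
t 9.13 pos [ 0.5133 -0.0308  0.0134] rack mm [-98.2  17.3] jaw ang rel rack deg 0.05 F [0.23 2.54 2.  ] open 0.0201 q [-0.06  0.39 -0.4   0.78  0.    1.62] tilt [0. 0.]
```

View pics/push1.png

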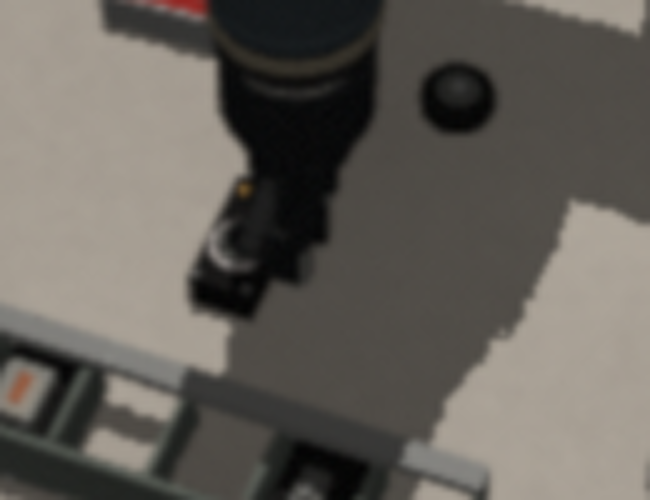

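The module follows and is squaring up. I'll finish the slide, back off, lift, and clear the view to measure.

{"op": "servo_tool", "data": {"rows": [[[-0.12,0,0],0,0.53],[[-0.12,0,0],0,0.53],[[-0.12,0,0],0,0.53],[[-0.12,0,0],0,0.53],[[0,0,0],0,0.53],[[0.5,0,0],0,0.53],[[0.8,0,0],0,1],[[0,0,-1],0,1]]}}

```text
t: 9.9
eef_pos: [0.5129, -0.0078, 0.0352]
tool_rot: [-0.002, 0.743, 0.67, -0.002]
force: [-0.5, -0.1, -0.5]
opening: 0.0001
```

{"op": "servo_tool", "data": {"rows": [[[0,0,-1],0,1],[[0,0,-1],0,1],[[1,0,0],0,1],[[1,0,0],0,1],[[1,0,0],0,1],[[1,0,0],0,1],[[1,0,0],0,1],[[0,0,0],0,1]]}}

```text
t: 10.57
eef_pos: [0.5288, 0.1182, 0.0883]
tool_rot: [-0.0, 0.742, 0.67, 0.001]
force: [-0.5, 0.5, -1.5]
opening: 0.0002
```

```bash
cat > mp.py <<'E'
from rel import *
from meas import *
import sys
show()
img=capture("top");cv2.imwrite(f"pics/{sys.argv[1]}.png",cv2.resize(img[190:310,290:420],None,fx=5,fy=5,interpolation=cv2.INTER_CUBIC)[:,:,::-1])
px,P=modpose(img);c,s,a=axes(P);a=a*np.sign(a[0])
print(px.round(1).tolist(),np.round(s,4),"rack",(rack(c)*1e3).round(1),"yaw rel",round(np.arctan2(a[1],a[0])-yaw,3))
E
python3 mp.py m1
```

```text
t 10.57 pos [0.5288 0.1182 0.0883] rack mm [-98.4 167.1] jaw ang rel rack deg 0.21 F [-0.51  0.46 -1.49] open 0.0002 q [ 0.22  0.35 -0.23  0.98  0.    1.89] tilt [0.001 0.001]
[[339.9, 282.1], [342.4, 254.3], [357.3, 255.6], [354.8, 283.5]] [0.0381 0.071 ] rack [-94.9 -24. ] yaw rel 0.012
```

View pics/m1.png

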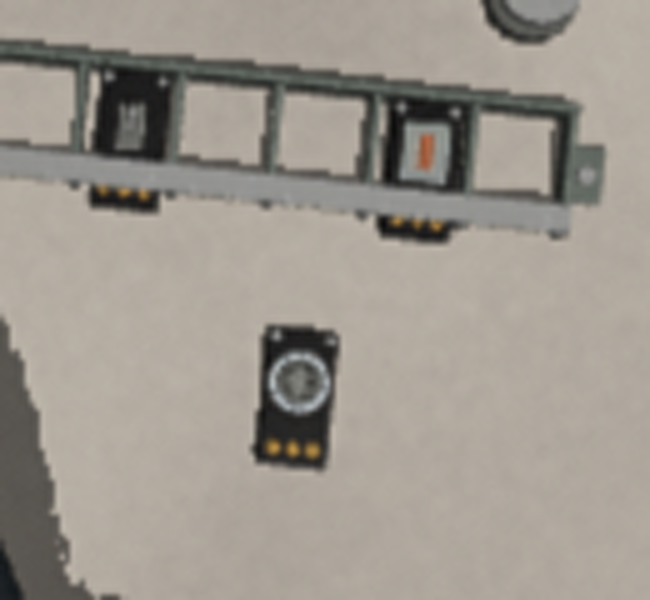

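The module now sits at (-95,-24) mm in the rack frame with yaw 0.012, in line with gap d, and nothing else has moved. I'll turn the tool 90° for a wide tail push and locate the bumper, since it's close behind the module.

{"op": "servo_tool", "data": {"rows": [[[0,0,0],-1,1],[[0,0,0],-1,1],[[0,0,0],-1,1],[[0,0,0],-1,1],[[0,0,0],-1,1],[[0,0,0],-1,1],[[0,0,0],-1,1],[[0,0,0],-1,1]]}}

```text
t: 11.28
eef_pos: [0.528, 0.1136, 0.0882]
tool_rot: [-0.0, 0.404, 0.915, -0.0]
force: [-1.1, 0.3, 0.3]
opening: -0.0005
```

{"op": "servo_tool", "data": {"rows": [[[0,0,0],-1,1],[[0,0,0],-1,1],[[0,0,0],-1,1],[[0,0,0],-1,1],[[0,0,0],-1,1],[[0,0,0],-1,1],[[0,0,0],-1,1],[[0,0,0],0,1]]}}

```text
t: 11.95
eef_pos: [0.528, 0.1136, 0.0882]
tool_rot: [-0.0, 0.05, 0.999, -0.0]
force: [-0.0, -0.5, 1.6]
opening: 0.0002
```

Run:
```python
from rel import *
show()
img=cv2.imread("pics/top0.png")
h=cv2.cvtColor(img,cv2.COLOR_BGR2HSV)
m=((h[...,1]>90)&((h[...,0]<8)|(h[...,0]>172)))
m[:305]=0;m[335:]=0;m[:,:340]=0;m[:,410:]=0
ys,xs=np.nonzero(m);r=cv2.boxPoints(cv2.minAreaRect(np.c_[xs,ys].astype(np.float32)));print(r)
for p in cast("top",r,.026): print((rack(p)*1e3).round(1))
for p in cast("top",[[358,316],[391,318]],.01): print("strip",(rack(p)*1e3).round(1))
```

```text
t 11.95 pos [0.528  0.1136 0.0882] rack mm [-98.6 162.5] jaw ang rel rack deg 90.27 F [-0.02 -0.55  1.64] open 0.0002 q [ 0.21  0.35 -0.24  0.98 -0.    0.31] tilt [-0.    -0.001]
[[359.63278 326.50888]
 [360.05313 320.20358]
 [390.31863 322.22128]
 [389.8983  328.52658]]
[-236.4  -66.3]
[-220.6  -65.8]
[-217.7 -142.2]
[-233.5 -142.7]
strip [-211.4  -60.6]
strip [-207.7 -144.8]
```

The bumper is clear (x < -207 mm, y < -60 mm). Now to a spot behind the tail.

{"op": "servo_tool", "data": {"rows": [[[0.3,-0.93,0],0,1],[[0.3,-0.93,0],0,1],[[0.3,-0.93,0],0,1],[[0.3,-0.93,0],0,1],[[0.3,-0.93,0],0,1],[[0.3,-0.93,0],0,1],[[0.3,-0.93,0],0,1],[[0.2,-0.97,0],0,1]]}}

```text
t: 12.62
eef_pos: [0.4504, -0.0669, 0.0884]
tool_rot: [-0.0, 0.054, 0.999, -0.0]
force: [0.9, -0.6, 0.7]
opening: 0.0001
```

{"op": "servo_tool", "data": {"rows": [[[0,0,0.9],0,1],[[0,0,0.9],0,1],[[0,0,0.9],0,1],[[0,0,0.3],0,1],[[0,0,0],0,1],[[0,0,0],0,1]]}}

```text
t: 13.12
eef_pos: [0.4515, -0.0659, 0.0136]
tool_rot: [-0.0, 0.053, 0.999, -0.0]
force: [0.1, 0.1, 0.4]
opening: -0.0002
```

```bash
python3 rel.py
```

```text
t 13.12 pos [ 0.4515 -0.0659  0.0136] rack mm [-155.9  -24.1] jaw ang rel rack deg 89.95 F [0.12 0.15 0.44] open -0.0002 q [-0.14  0.31 -0.54  0.72 -0.   -0.04] tilt [-0.001 -0.   ]
```

{"op": "servo_tool", "data": {"rows": [[[-0.2,0,0],0,1],[[-0.2,0,0],0,1],[[-0.2,0,0],0,1],[[-0.2,0,0],0,1],[[-0.2,0,0],0,1],[[-0.2,0,0],0,1],[[-0.2,0,0],0,1],[[-0.2,0,0],0,1]]}}

```text
t: 13.78
eef_pos: [0.4918, -0.0701, 0.0133]
tool_rot: [-0.0, 0.052, 0.999, -0.0]
force: [-2.2, -0.6, 1.4]
opening: 0.0001
```

{"op": "servo_tool", "data": {"rows": [[[-0.2,0,0],0,1],[[-0.2,0,0],0,1],[[-0.2,0,0],0,1],[[0,0,0],0,1]]}}

```text
t: 14.12
eef_pos: [0.5079, -0.0718, 0.0134]
tool_rot: [0.001, 0.052, 0.999, -0.0]
force: [0.8, -0.5, 0.0]
opening: -0.0002
```

Run:
```python
from rel import *
show()
im=capture("scene")[:,:,::-1]
cv2.imwrite("pics/p2.png",cv2.resize(im[205:295,240:350],None,fx=6,fy=6,interpolation=cv2.INTER_CUBIC))
```

```text
t 14.12 pos [ 0.5079 -0.0718  0.0134] rack mm [-99.2 -24. ] jaw ang rel rack deg 90.04 F [ 0.75 -0.49  0.02] open -0.0002 q [-0.14  0.39 -0.41  0.77 -0.   -0.04] tilt [ 0.001 -0.   ]
```

View pics/p2.png

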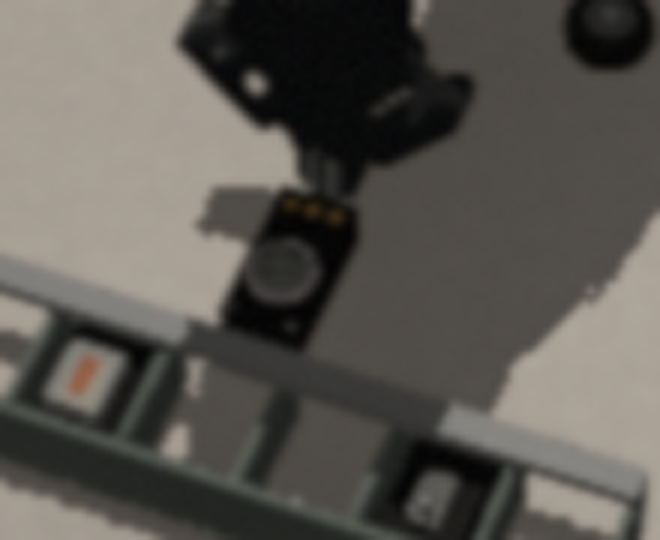

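The module (285,265) points straight at the empty gap beside the relay module, square to the rack. I'll continue pushing.

{"op": "servo_tool", "data": {"rows": [[[-0.2,0,0],0,1],[[-0.2,0,0],0,1],[[-0.2,0,0],0,1],[[-0.2,0,0],0,1],[[-0.2,0,0],0,1],[[-0.2,0,0],0,1],[[-0.2,0,0],0,1]]}}

```text
t: 14.75
eef_pos: [0.5416, -0.0752, 0.0133]
tool_rot: [-0.0, 0.052, 0.999, -0.0]
force: [-1.5, -0.2, 0.5]
opening: -0.0004
```

{"op": "servo_tool", "data": {"rows": [[[-0.2,0,0],0,1],[[-0.2,0,0],0,1],[[-0.2,0,0],0,1],[[-0.2,0,0],0,1],[[-0.2,0,0],0,1],[[0,0,0],0,1]]}}

```text
t: 15.25
eef_pos: [0.5674, -0.078, 0.0134]
tool_rot: [0.001, 0.052, 0.999, -0.0]
force: [0.9, -0.2, -0.6]
opening: -0.0
```

```bash
python3 rel.py
```

```text
t 15.25 pos [ 0.5674 -0.078   0.0134] rack mm [-39.4 -24. ] jaw ang rel rack deg 90.04 F [ 0.85 -0.22 -0.55] open -0.0 q [-0.14  0.47 -0.26  0.84 -0.   -0.03] tilt [ 0.001 -0.   ]
```

Forces are low, so it isn't jamming. About 20 mm remain, so I'll go in finer steps.

{"op": "servo_tool", "data": {"rows": [[[-0.12,0,0],0,1],[[-0.12,0,0],0,1],[[-0.12,0,0],0,1],[[-0.12,0,0],0,1],[[-0.08,0,0],0,1],[[-0.08,0,0],0,1]]}}

```text
t: 15.75
eef_pos: [0.5821, -0.0795, 0.0133]
tool_rot: [-0.0, 0.052, 0.999, -0.0]
force: [-1.7, -0.1, 1.4]
opening: 0.0003
```

{"op": "servo_tool", "data": {"rows": [[[-0.05,0,0],0,1],[[-0.05,0,0],0,1]]}}

```text
t: 15.92
eef_pos: [0.5845, -0.0798, 0.0133]
tool_rot: [-0.0, 0.052, 0.999, -0.0]
force: [-0.8, 0.1, -0.1]
opening: -0.0001
```

{"op": "servo_tool", "data": {"rows": [[[-0.06,0,0],0,1],[[-0.06,0,0],0,1]]}}

```text
t: 16.08
eef_pos: [0.5875, -0.0801, 0.0133]
tool_rot: [0.0, 0.052, 0.999, -0.0]
force: [-0.8, -0.1, -0.5]
opening: -0.0001
```

{"op": "servo_tool", "data": {"rows": [[[-0.05,0,0],0,1],[[0,0,0],0,1]]}}

```text
t: 16.25
eef_pos: [0.5891, -0.0803, 0.0134]
tool_rot: [0.0, 0.052, 0.999, -0.0]
force: [0.4, -0.4, 0.1]
opening: -0.0002
```

```bash
python3 rel.py
```

```text
t 16.25 pos [ 0.5891 -0.0803  0.0134] rack mm [-17.6 -23.9] jaw ang rel rack deg 90.04 F [ 0.4  -0.41  0.09] open -0.0002 q [-0.14  0.5  -0.2   0.87 -0.   -0.03] tilt [ 0. -0.]
```

{"op": "servo_tool", "data": {"rows": [[[-0.05,0,0],0,1],[[-0.05,0,0],0,1]]}}

```text
t: 16.42
eef_pos: [0.5896, -0.0803, 0.0132]
tool_rot: [-0.001, 0.052, 0.999, 0.0]
force: [-10.3, 1.4, 8.1]
opening: -0.0002
```

{"op": "servo_tool", "data": {"rows": [[[-0.04,0,0],0,1],[[-0.02,0,0],0,1]]}}

```text
t: 16.58
eef_pos: [0.5896, -0.0803, 0.0132]
tool_rot: [-0.003, 0.052, 0.999, 0.0]
force: [-14.2, 0.9, 11.6]
opening: -0.0001
```

It stopped hard at x≈-17 mm with 14 N, as expected for home (-19 mm nominal, within 2 mm). I'll back off, lift, and clear the view for a check.

{"op": "servo_tool", "data": {"rows": [[[0.1,0,0],0,1],[[0.4,0,0],0,1],[[0.8,0,0],0,1],[[0,0,-1],0,1],[[0,0,-1],0,1],[[0,0,-1],0,1],[[0.5,1,-1],0,1],[[0.5,1,0],0,1]]}}

```text
t: 17.25
eef_pos: [0.5438, -0.0254, 0.1181]
tool_rot: [0.004, 0.053, 0.999, -0.0]
force: [1.8, 0.4, -0.2]
opening: -0.0
```

{"op": "servo_tool", "data": {"rows": [[[0.5,1,0],0,1],[[0.5,1,0],0,1],[[0.5,1,0],0,1],[[0.5,1,0],0,1],[[0.5,1,0],0,1],[[0.5,1,0],0,1],[[0,0,0],0,1],[[0,0,0],0,1]]}}

```text
t: 17.92
eef_pos: [0.4817, 0.1334, 0.1136]
tool_rot: [0.001, 0.051, 0.999, 0.0]
force: [-0.3, 0.3, 0.3]
opening: -0.0
```

Run:
```python
from rel import *
show()
t=capture("top");s=capture("scene")
cv2.imwrite("pics/fin_top.png",t[:,:,::-1])
a=cv2.resize(t[190:290,270:430],None,fx=3.5,fy=3.5,interpolation=cv2.INTER_CUBIC)
b=cv2.resize(s[225:305,210:370],None,fx=3.5,fy=3.5,interpolation=cv2.INTER_CUBIC)
cv2.imwrite("pics/fin.png",np.vstack([a,b])[:,:,::-1])
# brass screws on tails (top at ~z .024): centroid in rack frame
h=cv2.cvtColor(t,cv2.COLOR_RGB2HSV);m=((h[...,0]>8)&(h[...,0]<32)&(h[...,1]>110)&(h[...,2]>70)).astype(np.uint8)
m[:215]=0;m[250:]=0;m[:,:290]=0;m[:,410:]=0
n,l,st,c=cv2.connectedComponentsWithStats(cv2.dilate(m,np.ones((3,3),np.uint8)))
for q in c[1:]: print("screws",q.round(1),(rack(cast("top",[q],.024)[0])*1e3).round(1))
```

```text
t 17.92 pos [0.4817 0.1334 0.1136] rack mm [-146.8  177.3] jaw ang rel rack deg 90.2 F [-0.3   0.27  0.3 ] open -0.0 q [ 0.27  0.26 -0.29  1.01 -0.    0.37] tilt [0.001 0.   ]
screws [374.5 219.9] [ 36.2 -77.2]
screws [314.7 228.4] [-1.2 72.3]
screws [352.7 232.2] [ -0.9 -25. ]
screws [372.9 234.4] [ -1.1 -76.6]
```

View pics/fin.png

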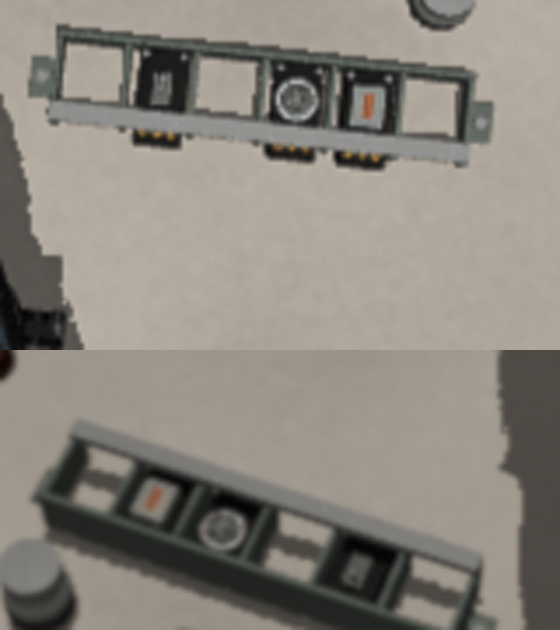

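Both views show the photocell home in the third gap from the sorter end. Its screw row is at x=-0.9 mm, against -1.1 and -1.2 for the two modules already home. The robot is clear, so I'll hand in.

```bash
python3 -c "
from plant import *
print(job_done())"
```

```text
the job is handed in; nothing more can be done
None
```

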